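# Clamp the gauge rod and close the inspection cover

### The job

Take the long plain rod (not the short one, not the one with the collar) from the rack, lay it in the two V rests of the inspection fixture and let go of it, then slide the tailstock up until the rod is held snugly between both centre cups. Then lower the clear cover gently, without letting it drop, until it lies fully down on its stops, and let go. Leave the other rods and everything else on the bench where they are.

Things in the scene. Friction and masses are not known exactly. Their poses are not given: they have to be found in the camera images.
- fixture: fixed rod inspection fixture: dark steel base 230 (x) x 330 (y) x 20 mm, origin at the centre of its underside; x points away from the robot, y along the rod's line. Headstock at its -y end, two V rests in the middle, sliding tailstock at its +y end. Rear wall 98 mm high at x = +101 to +117 mm; two stop posts, 16 mm across, 101 mm high, at x = -72, y = +-140 mm
- seat (a point): where the clamped rod's centre belongs: fixture x = -30, y = 0, 55 mm above the underside (35 above the base's top); axes as the fixture's, rod along y. Two V rests, 10 mm wide, at y = -42 and +42 mm from here carry the rod with its axis at this height; their mouth is 28 mm wide, level with the axis
- head_cup (a point): middle of the rim of the headstock's steel cup, at y = -63 mm from the seat, opening to fixture +y. Both cups are 18 mm across with a 9 mm bore that takes the tip of the rod's round end (1.6 mm deep)
- tail_cup (a point): middle of the rim of the tailstock's like cup, facing the headstock; it lies at y = +108 mm minus the tail joint's value from the seat
- tail (a joint): tailstock slide, m: 0 fully back, grows as it slides towards the headstock (fixture -y), end of travel 0.06; with the long rod clamped it reads about 0.0446. Stays where left (2 N friction)
- tail_fin (a point): black upright fin on top of the tailstock to hold it by: 14 mm thick (fixture x), 30 mm long (fixture y), free from 23 mm below this point to 9 mm above it; the 28 mm wide tail block lies below
- cover (a joint): cover hinge, rad: 0 is down on its stops, about 1.57 upright (starts near there), most 1.75. The stiff hinge holds the cover only near upright; below about 1.1 rad it falls if let go
- cover_hinge (a point): middle of the cover's hinge line, which runs along the fixture's y, at fixture x = +100, 105 mm above the underside; axes as the fixture's
- cover_bar (a point): middle of the cover's handle: a round bar 12 mm thick, 110 mm long, parallel to the hinge line, 220 mm from it in the cover's plane, 34 mm clear of the cover's front edge. The cover is a grey frame with a clear pane, 300 mm wide (y), 180 deep, 8 thick, 0.45 kg. When down, the bar is at fixture x = -120 mm, 105 mm above the underside
- rack: fixed black rod rack, base 190 (x) x 90 (y) x 8 mm, origin at the centre of its underside; three pairs of V rests at x = -65, 0, +65 mm (each pair at y = +-30 mm, rests 10 mm wide, 28 mm mouth) hold three steel rods parallel to its y, axes 42 mm up
- long_rod: the wanted rod: plain steel, round ends, 14 mm thick, 130 mm long, 0.15 kg; origin at its centre, y along it (either way round is fine; it may be rolled about y)
- short_rod: other plain rod in the rack, 14 mm thick, 95 mm long; origin at centre, y along it
- collar_rod: other rod in the rack, 14 mm thick, 130 mm long, with a collar 24 mm across and 16 mm wide round its middle; origin at centre, y along it
- oil_bottle: small capped bottle, 26 mm across, 75 mm tall, standing just left (+y) of the fixture; origin at the centre of its underside
- lens_can: black lens canister, 44 mm across, 58 mm tall; origin at the centre of its underside
- note_pad: pale block of note paper, 76 x 76 x 22 mm, right (-y) of the fixture; origin at the centre of its underside
- mouse: black computer mouse, 100 x 58 x 34 mm, in front of the fixture; origin at the centre of its underside, long along x
- driver: screwdriver, 150 mm long, lying to the right; origin at the centre of its underside, long along x
- tape_holder: black tape dispenser, 140 x 50 mm, 86 mm high, far right; origin at the centre of its underside, long along x
- slide_box: grey closed slide box, 50 x 90 x 35 mm, right behind the fixture; origin at the centre of its underside
Things that resemble listed ones, but are neither listed nor needed, are in the scene too. Leave any brown or green look-alike of the long_rod alone.

How it is judged:
On the way, in this order (a step that is already met when the one before it is completed fails the run):
1. the long rod lies in both V rests, let go, with the cover still up (x of long_rod in the frame of seat between -0.004 and 0.004 m and z of long_rod in the frame of seat between -0.004 and 0.004 m and angle between the y axis of long_rod and the y axis of seat, either way round below 0.06 rad and y of long_rod in the frame of seat between -0.02 and 0.05 m and contact force between the fingers and long_rod below 0.3 N and value of joint cover above 0.5 rad), for 0.2 s.
2. the tailstock holds the rod between both cups, with the cover still up (x of long_rod in the frame of seat between -0.004 and 0.004 m and z of long_rod in the frame of seat between -0.004 and 0.004 m and angle between the y axis of long_rod and the y axis of seat, either way round below 0.06 rad and y of long_rod in the frame of seat between -0.004 and 0.004 m and value of joint tail between 0.041 and 0.052 m and value of joint cover above 0.5 rad), for 0.2 s.
3. the cover is down on its stops (value of joint cover below 0.03 rad), for 0.2 s.
At the end, for the whole second after the job is handed in: The long rod lies within 4 mm of its seat in x, y and z and within 0.06 rad of the fixture's line, the tailstock is up against it (joint 0.041 to 0.052), the cover is down (under 0.03 rad) and everything is at rest and released (x of long_rod in the frame of seat between -0.004 and 0.004 m and z of long_rod in the frame of seat between -0.004 and 0.004 m and angle between the y axis of long_rod and the y axis of seat, either way round below 0.06 rad and y of long_rod in the frame of seat between -0.004 and 0.004 m and value of joint tail between 0.041 and 0.052 m and value of joint cover below 0.03 rad and velocity of joint cover between -0.05 and 0.05 rad/s and linear speed of long_rod below 0.02 m/s); the robot touches nothing.
It fails at once if the cover comes down on its stops hard (faster than 0.8 rad/s, about 0.18 m/s at its bar, in the last 0.2 rad) (value of joint cover below 0.2 rad and velocity of joint cover below -0.8 rad/s).
It fails at once if another rod is moved more than 30 mm (distance of any of short_rod, collar_rod from where it was at the start of the episode above 0.03 m).
It fails at once if a bystander is moved more than 30 mm (distance of any of oil_bottle, lens_can, note_pad, mouse, driver, tape_holder, slide_box from where it was at the start of the episode above 0.03 m).
It also fails if it takes over 72 s, if anything falls off the work surface, if the arm or the gripper's body presses on something with over 40 N, if the wrist force passes 120 N, or if a joint passes its speed limit or range.

### The arm

A 6-joint arm with a two-finger parallel gripper is mounted at the origin on the work surface. World frame = base frame: x ahead of the robot, y to its left, z up, the work surface at z = 0. Lengths are in m, angles in rad, forces in N, time in s.
With the tool pointing down it reaches from about 0.35 to 0.875 m from the base axis. Payload 15.5 kg.
Tool frame: the origin (TCP) lies midway between the tips of the shut fingers; the grasp point (between the pads) lies 19 mm behind it; z points along the fingers, y is the line along which they close (so a half turn about z gives the same grasp; the last joint's range is limited). The gripper opens to 85 mm and grips with 20 to 120 N. Pads are 22 mm wide; open, the fingers measure 114 mm over their backs; the gripper's body (76 mm by 85 mm) begins 54 mm behind the grasp point. The pads swing forward as they close: fully open they stand 13 mm farther back than shut.
Start: joints at [1.236, 0.494, 1.345, -0, 1.302, -0.096], TCP at [0.148, 0.607, 0.231] pointing down, gripper open.
Joint ranges: [-2.91, 2.91], [-0.82, 2.16], [0.22, 2.67], [-1.22, 4.37], [0.12, 2.79], [-3.08, 3.08]. Speed limits (rad/s): [1.89, 1.89, 2.57, 3.01, 3.01, 3.01].

### API

Orientations are given as a 3x3 rotation matrix whose columns are the frame's x, y, z axes.
In Python, from bench import bot gives the robot as it stands.
- The arm moves only by the tool arm_command, never from a script. Its arguments are lists of equal length, an entry for each row: "grip": the opening, from -1 (shut) to 1 (fully open), so that 0 is half open; "delta_pos": the shift along the world's x, y, z in mm, a list of three; "spin": the turn about the world's z in degrees. In form: {"grip": [grip, ...], "delta_pos": [[x, y, z], ...], "spin": [spin, ...]}. A call has exactly 8 rows; each row is the pose to reach, as a shift and turn from the pose commanded when the call began; what a row does not reach only later rows make up. A row lasts 1/10 s, in which the tool goes at most 50 mm and 8.59 degrees, less where a joint would pass 70% of its speed; a pose out of reach is approached as far as the arm can. A call with a gripper value outside its range is refused whole. The fingers move at their own pace and stop on an object; "force" is the grip in N (left out, the last holds). Time passes only in rows, so rows that repeat a pose let the fingers close, or fill a call up. It gives the time, the measured TCP pose, the force, the opening and the grip force at its end, in the units of the state.
- bot.read_state(): the state, without advancing time (a new reading comes with each control period).
- bot.grab_frame(name): name is "side" or "top"; returns a dict with "frame" (400x640x3 uint8, red, green, blue), "range_z" (400x640 float32, m along the optical axis (not along the pixel's ray), 0 where there is no reading), "camera_matrix" (3x3 intrinsics, pixels), "position" and "rotation" of the camera in the world. Camera axes: x right, y down, z forward; pixel columns grow to the right and rows downward; lengths in m; the calibration is good to about 2 mm. A picture is of the moment at which its call begins.
- bot.job_done(): hands the job in; it is judged then, once.
The state is a dict: "time_s": time; "qpos": joint angles; "joint_velocities": joint speeds; "tau": joint torques, N m; "tool_pos": TCP position; "tool_rot": TCP orientation; "contact_force": force on the tool from outside, world axes, zero at the start; "ft_torque": the same for the moment, N m; "finger_gap": opening from 0.0 (shut) to 1.0 (fully open); "grip_force": force on a finger pad.
Only numpy, scipy, OpenCV 4.12 (cv2) and the standard library are available. Lean on these libraries where they do the work, as an engineer would, in place of code of your own. Each camera call takes 0.05 s, during which the arm holds its last target. There are 200 camera calls.

## Working session

There is one attempt and no reset: what is moved stays moved. The work goes in short steps, Python scripts to look and compute and a tool call to move; the robot and the scene stay as the last step left them, time stands still between calls to the robot, and variables do not carry over. Pictures are saved under pics/ and viewed, at most 10 in all, crops included, and the job is handed in when it is done.

Besides the shell and the picture viewer there is one more tool, called by a JSON object that holds its "api" and its "payload", one argument or row to a line. arm_command: Moves the arm, as the interface text tells. Its arguments: {"type":"object","properties":{"grip":{"type":"array","items":{"type":"number"}},"delta_pos":{"type":"array","items":{"type":"array","items":{"type":"number"}}},"spin":{"type":"array","items":{"type":"number"}},"force":{"type":"number"}},"required":["grip","delta_pos","spin"]}

```bash
mkdir -p pics
cat > h.py <<'E'
import numpy as np,cv2,pickle
from bench import bot
def snap(n,f):
    d=bot.grab_frame(n); pickle.dump(d,open(f'{n}.pkl','wb'))
    cv2.imwrite(f'pics/{f}.png',d['frame'][:,:,::-1]); return d
def load(n): return pickle.load(open(f'{n}.pkl','rb'))
def world(d,z=None):
    """per-pixel world points"""
    K=d['camera_matrix'];v,u=np.mgrid[:400,:640]
    r=d['range_z'];c=np.stack([(u-K[0,2])/K[0,0]*r,(v-K[1,2])/K[1,1]*r,r],-1)
    return c@np.array(d['rotation']).T+np.array(d['position'])
def px(d,u,v,z):
    K=d['camera_matrix'];r=np.array(d['rotation'])@[(u-K[0,2])/K[0,0],(v-K[1,2])/K[1,1],1]
    p=np.array(d['position']);return p+r*(z-p[2])/r[2]
E
python3 - <<'E'
from h import *
for n in('side','top'):
    d=snap(n,n+'0');print(n,d['position'],np.round(d['rotation'],3).tolist(),d['camera_matrix'].tolist())
s=bot.read_state();print(s)
E
```

```text
side [ 0.24848937 -1.14975685  0.92641561] [[0.98, -0.103, 0.168], [-0.197, -0.574, 0.795], [0.015, -0.812, -0.583]] [[413.69351555352097, 0.0, 321.19202717510126], [0.0, 413.69351555352097, 197.79540093502374], [0.0, 0.0, 1.0]]
top [ 0.39708807 -0.04724122  1.20234289] [[-0.018, -0.997, 0.074], [-1.0, 0.017, -0.014], [0.013, -0.074, -0.997]] [[366.64513157201804, 0.0, 315.6074711705187], [0.0, 366.64513157201804, 198.6538190490362], [0.0, 0.0, 1.0]]
{'time_s': 0.1, 'qpos': array([ 1.23549409e+00,  4.94106987e-01,  1.34604409e+00,  1.82434588e-05,
        1.30253348e+00, -9.55225686e-02]), 'joint_velocities': array([-1.06978605e-03, -1.70628310e-03, -2.60129859e-03, -3.64549553e-04,
        5.02376088e-04,  8.12713060e-05]), 'tau': array([ 1.94283239e-03, -8.83591247e+01, -3.84561002e+01, -3.15363718e-05,
        5.22513612e-03,  8.70223948e-05]), 'tool_pos': array([0.14832918, 0.60681348, 0.23077713]), 'tool_rot': array([[-9.71389152e-01,  2.37493105e-01, -3.75906130e-04],
       [ 2.37493371e-01,  9.71388618e-01, -1.02530500e-03],
       [ 1.21648068e-04, -1.08524537e-03, -9.99999404e-01]]), 'contact_force': array([0.02421407, 0.11983332, 0.26064095]), 'ft_torque': array([-0.01643742,  0.04147617, -0.04963857]), 'grip_force': 0.0, 'finger_gap': 1.0042842208369172}
```

View pics/top0.png

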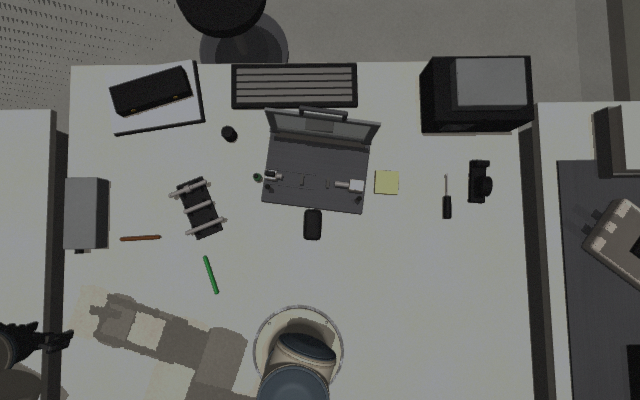

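View pics/side0.png

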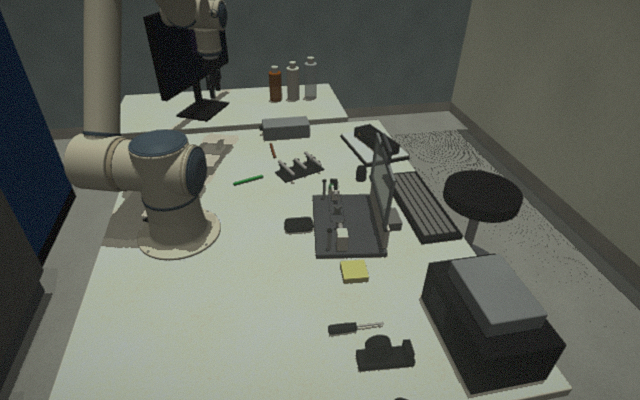

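The top view shows the rack near (200,207), with rods near (190,188), (200,207) and (206,227). The fixture spans (262–370, 140–213), its cover is upright with the bar near (323,115), the tailstock is at (272,176), and the oil bottle is at (257,177). Next I'll enlarge both.

Run:
```python
from h import *
d=load('top');f=d['frame'][:,:,::-1]
a=cv2.resize(f[165:250,155:240],None,fx=5,fy=5,interpolation=cv2.INTER_CUBIC)
b=cv2.resize(f[100:220,250:386],(482,425),interpolation=cv2.INTER_CUBIC)
a=np.hstack([a,b])[:, :]
a=cv2.resize(a,(800,int(a.shape[0]*800/a.shape[1])))
print(a.shape);cv2.imwrite('pics/c1.png',cv2.convertScaleAbs(a,alpha=1.6))
W=world(d)
for u,v in [(190,188),(200,207),(206,227),(215,232),(175,195),(205,180),(187,233),(224,219),(323,115),(300,117),(346,119),(257,177),(272,176),(315,190)]:print(u,v,W[v,u].round(4))
```

```text
(374, 800, 3)
190 188 [0.5232 0.3321 0.0464]
200 207 [0.4627 0.3008 0.0448]
206 227 [0.3996 0.2922 0.0079]
215 232 [0.383  0.2635 0.0068]
175 195 [0.5022 0.3807 0.0415]
205 180 [0.5478 0.2851 0.0462]
187 233 [0.382  0.3391 0.0502]
224 219 [0.4246 0.2354 0.0026]
323 115 [ 0.6785 -0.0828  0.2862]
300 117 [ 0.6826 -0.0234  0.2581]
346 119 [ 0.6673 -0.1413  0.2862]
257 177 [0.5527 0.1188 0.0614]
272 176 [0.5533 0.0706 0.0739]
315 190 [ 0.5128 -0.0624  0.0207]
```

View pics/c1.png

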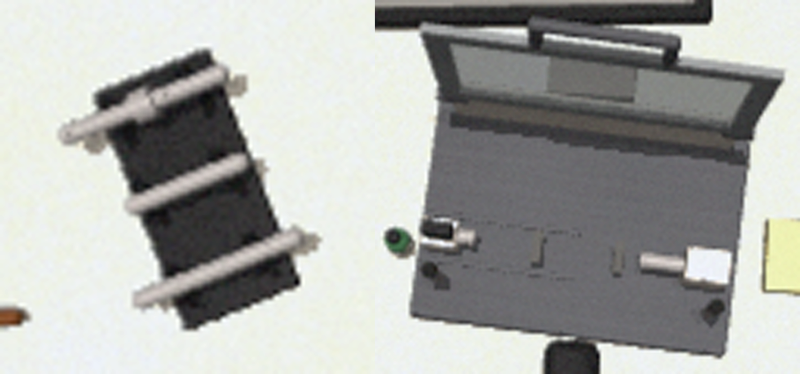

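Left panel of the crop: the collar rod is on top, the short rod in the middle, and the long rod at the bottom with ends at full-image (186.1,233.0) and (224.2,219). Right panel: V rests at about (302.1,179.3) and (327.7,183.8), head cup rim about (335,183.8), tail cup rim about (283,176), cover upright.

Run:
```python
from h import *
d=load('top');W=world(d)
# rod: depth points above .04 near the line
e=[px(d,186.1,233,.042),px(d,224.2,219,.042)];print('ends',np.round(e,4),np.linalg.norm(e[0]-e[1]))
c=(e[0]+e[1])/2;t=(e[1]-e[0]);t/=np.linalg.norm(t)
P=W.reshape(-1,3);D=P-c;s=D@t;n=D@np.array([-t[1],t[0],0])
m=(abs(s)<.08)&(abs(n)<.02)&(P[:,2]>.035)&(P[:,2]<.065)
Q=P[m];print(m.sum(),Q.mean(0));l=cv2.fitLine(Q[:,:2].astype(np.float32),cv2.DIST_L2,0,.01,.01).ravel();print('line',l,np.degrees(np.arctan2(l[1],l[0])),np.ptp((Q[:,:2]-l[2:])@l[:2]))
# fixture
for n,u,v in[('v+',302.1,179.3),('v-',327.7,183.8),('head',335.1,183.8),('tail',283,176.1)]:print(n,px(d,u,v,.055).round(4))
m=((W[...,2]>.014)&(W[...,2]<.028)).astype(np.uint8)
m[:,:255]=0;m[:,375:]=0;m[:130]=0;m[220:]=0
k,l,st,_=cv2.connectedComponentsWithStats(m);i=1+st[1:,4].argmax()
Q=W[l==i][:,:2].astype(np.float32);r=cv2.minAreaRect(Q);print(r,cv2.boxPoints(r).round(4).tolist())
# cover bar: high points
m=(P[:,2]>.27)&(P[:,2]<.4)&(abs(P[:,1]+.08)<.1)&(P[:,0]>.55)&(P[:,0]<.8)
Q=P[m];print('bar',m.sum(),Q.min(0),Q.max(0),Q.mean(0))
# bottle, mouse extents
m=(P[:,2]>.06)&(abs(P[:,0]-.55)<.04)&(abs(P[:,1]-.115)<.02);print('bottle',P[m].mean(0))
```

```text
ends [[0.3819 0.3447 0.042 ]
 [0.4237 0.2255 0.042 ]] 0.12624566013110597
222 [0.4043963  0.28831748 0.04654055]
line [ 0.369384   -0.9292768   0.4043963   0.28831747] -68.322365 0.12647888588170839
v+ [ 0.5439 -0.022   0.055 ]
v- [ 0.5284 -0.1023  0.055 ]
head [ 0.528  -0.1257  0.055 ]
tail [0.5551 0.038  0.055 ]
((0.566338837146759, -0.06434668600559235), (0.3302588164806366, 0.23551040887832642), 81.5087661743164) [[0.4255000054836273, -0.2102999985218048], [0.6583999991416931, -0.2451000064611435], [0.7071999907493591, 0.08160000294446945], [0.47429999709129333, 0.11640000343322754]]
bar 661 [ 0.65785428 -0.17985277  0.270111  ] [0.69450047 0.01955443 0.335648  ] [ 0.67583138 -0.08070299  0.30123645]
bottle [0.5566758  0.12057457 0.07332067]
```

{"api": "arm_command", "payload": {
  "grip": [0, 0, 0, 0, 0, 0, 0, 0],
  "delta_pos": [
    [32, -40, -5],
    [64, -80, -10],
    [96, -120, -20],
    [128, -160, -30],
    [160, -200, -40],
    [192, -240, -50],
    [224, -280, -60],
    [255, -321, -70]
  ],
  "spin": [-7, -14, -21, -28, -35, -42, -49, -54.6],
  "force": 40
}}

```text
time_s: 0.9
tool_pos: [0.3946, 0.2971, 0.164]
tool_rot: [[-0.365, 0.931, 0.0], [0.931, 0.365, 0.0], [0.0, 0.0, -1.0]]
contact_force: [1.6, 0.3, 0.1]
finger_gap: 0.499
grip_force: 0.0
```

{"api": "arm_command", "payload": {
  "grip": [0, 0, 0, 0, 0, 0, 0, 0],
  "delta_pos": [
    [0, 0, 0],
    [0, 0, 0],
    [0, 0, -10],
    [0, 0, -20],
    [0, 0, -30],
    [0, 0, -40],
    [0, 0, -40],
    [0, 0, -40]
  ],
  "spin": [0, 0, 0, 0, 0, 0, 0, 0]
}}

```text
time_s: 1.7
tool_pos: [0.3935, 0.2989, 0.1241]
tool_rot: [[-0.369, 0.929, -0.001], [0.929, 0.369, -0.0], [-0.0, -0.001, -1.0]]
contact_force: [-0.1, -0.2, -0.2]
finger_gap: 0.5
grip_force: 0.0
```

Run:
```python
from h import *
s=bot.read_state();R=s['tool_rot'];print(s['time_s'],s['tool_pos'],np.degrees(np.arctan2(R[1,1],R[0,1])),s['finger_gap'],s['qpos'])
d=load('top');W=world(d)
d2=snap('side','side1')
cv2.imwrite('pics/c2.png',cv2.convertScaleAbs(cv2.resize(d2['frame'][130:210,220:380,::-1],None,fx=5,fy=5,interpolation=cv2.INTER_CUBIC),alpha=1.4))
print('fin');
for v in range(170,180):print(v,[tuple((W[v,u]*1000).astype(int)) for u in range(264,276,2)])
```

```text
1.7 [0.39351061 0.29889144 0.12408464] 21.683684706808194 0.5001717847607883 [5.28674553e-01 4.58935766e-01 1.78688431e+00 1.20721367e-05
 8.96532133e-01 1.50215281e-01]
fin
170 [(np.int64(583), np.int64(104), np.int64(2)), (np.int64(568), np.int64(86), np.int64(97)), (np.int64(574), np.int64(84), np.int64(62)), (np.int64(573), np.int64(77), np.int64(65)), (np.int64(573), np.int64(71), np.int64(67)), (np.int64(573), np.int64(65), np.int64(61))]
171 [(np.int64(581), np.int64(104), np.int64(-3)), (np.int64(565), np.int64(86), np.int64(96)), (np.int64(565), np.int64(80), np.int64(98)), (np.int64(565), np.int64(73), np.int64(98)), (np.int64(565), np.int64(67), np.int64(97)), (np.int64(570), np.int64(65), np.int64(64))]
172 [(np.int64(562), np.int64(92), np.int64(96)), (np.int64(562), np.int64(85), np.int64(99)), (np.int64(562), np.int64(79), np.int64(99)), (np.int64(562), np.int64(74), np.int64(96)), (np.int64(562), np.int64(68), np.int64(95)), (np.int64(562), np.int64(62), np.int64(92))]
173 [(np.int64(559), np.int64(92), np.int64(96)), (np.int64(559), np.int64(86), np.int64(94)), (np.i
[... 1126 characters left out ...]
p.int64(65)), (np.int64(551), np.int64(77), np.int64(64)), (np.int64(551), np.int64(71), np.int64(64)), (np.int64(551), np.int64(65), np.int64(65))]
178 [(np.int64(554), np.int64(102), np.int64(20)), (np.int64(548), np.int64(90), np.int64(63)), (np.int64(547), np.int64(83), np.int64(69)), (np.int64(548), np.int64(78), np.int64(61)), (np.int64(547), np.int64(71), np.int64(68)), (np.int64(547), np.int64(65), np.int64(67))]
179 [(np.int64(550), np.int64(101), np.int64(23)), (np.int64(550), np.int64(94), np.int64(28)), (np.int64(548), np.int64(86), np.int64(42)), (np.int64(547), np.int64(79), np.int64(49)), (np.int64(546), np.int64(72), np.int64(57)), (np.int64(545), np.int64(65), np.int64(63))]
```

View pics/c2.png

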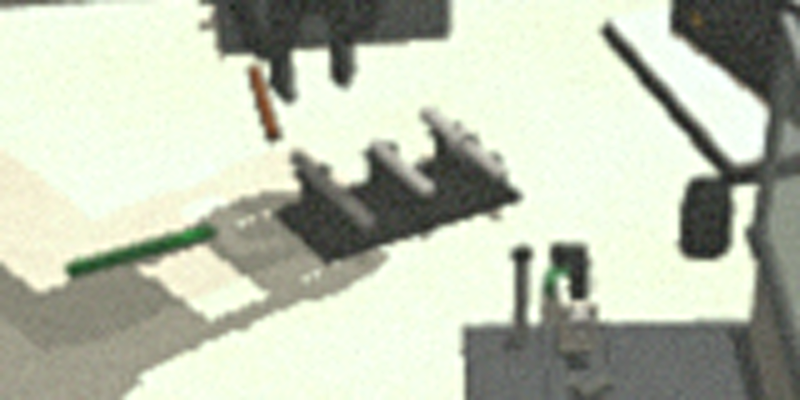

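The side view shows the gripper above and behind the rack. The rods' near ends are at about (370,220), (430,190) and (500,165) in the crop. I'll centre over the long rod, descend and grip.

{"api": "arm_command", "payload": {
  "grip": [0, 0, 0, 0, 0, 0, 0, 0],
  "delta_pos": [
    [10, -12.5, 0],
    [10, -12.5, -15],
    [10, -12.5, -35],
    [10, -12.5, -55],
    [10, -12.5, -75],
    [10, -12.5, -90],
    [10, -12.5, -100],
    [10, -12.5, -100]
  ],
  "spin": [0, 0, 0, 0, 0, 0, 0, 0]
}}

```text
time_s: 2.55
tool_pos: [0.4036, 0.2862, 0.0238]
tool_rot: [[-0.369, 0.929, -0.001], [0.929, 0.369, -0.0], [-0.0, -0.001, -1.0]]
contact_force: [0.3, 0.0, 0.5]
finger_gap: 0.501
grip_force: 0.0
```

{"api": "arm_command", "payload": {
  "grip": [-0.4, -0.6, -0.8, -1, -1, -1, -1, -1],
  "delta_pos": [
    [0, 0, 0],
    [0, 0, 0],
    [0, 0, 0],
    [0, 0, 0],
    [0, 0, 0],
    [0, 0, 0],
    [0, 0, 0],
    [0, 0, 0]
  ],
  "spin": [0, 0, 0, 0, 0, 0, 0, 0]
}}

```text
time_s: 3.35
tool_pos: [0.4041, 0.2865, 0.0252]
tool_rot: [[-0.369, 0.929, 0.001], [0.929, 0.369, 0.001], [0.0, 0.001, -1.0]]
contact_force: [-0.5, -1.3, 6.8]
finger_gap: 0.146
grip_force: 38.9
```

{"api": "arm_command", "payload": {
  "grip": [-1, -1, -1, -1, -1, -1, -1, -1],
  "delta_pos": [
    [0, 0, 20],
    [0, 0, 50],
    [0, 0, 90],
    [0, 0, 130],
    [15, -37, 140],
    [30, -74, 140],
    [47, -117, 140],
    [63, -157, 140]
  ],
  "spin": [0, 0, 0, 0, -4, -8, -12, -16]
}}

```text
time_s: 4.15
tool_pos: [0.4672, 0.1277, 0.1651]
tool_rot: [[-0.096, 0.995, 0.001], [0.995, 0.096, 0.0], [0.0, 0.001, -1.0]]
contact_force: [1.0, 0.3, -1.1]
finger_gap: 0.145
grip_force: 39.3
```

{"api": "arm_command", "payload": {
  "grip": [-1, -1, -1, -1, -1, -1, -1, -1],
  "delta_pos": [
    [16, -40, 0],
    [32, -80, 0],
    [48, -120, 0],
    [60, -150, 0],
    [72, -180, 0],
    [72, -180, 0],
    [72, -180, 0],
    [72, -180, 0]
  ],
  "spin": [-4, -8, -12, -14.3, -14.3, -14.3, -14.3, -14.3]
}}

```text
time_s: 4.95
tool_pos: [0.5383, -0.0501, 0.1645]
tool_rot: [[0.15, 0.989, -0.0], [0.989, -0.15, 0.0], [0.0, -0.0, -1.0]]
contact_force: [-0.9, 0.1, -0.5]
finger_gap: 0.149
grip_force: 39.3
```

Run:
```python
from h import *
s=bot.read_state();R=s['tool_rot'];print(s['time_s'],s['tool_pos'],np.degrees(np.arctan2(R[1,1],R[0,1])),s['finger_gap'],s['contact_force'])
d=snap('top','top2')
cv2.imwrite('pics/c3.png',cv2.convertScaleAbs(cv2.resize(d['frame'][130:220,250:385,::-1],(795,530),interpolation=cv2.INTER_CUBIC),alpha=1.6))
```

```text
4.95 [ 0.53825084 -0.05005736  0.16450625] -8.618616168433512 0.1487425967127843 [-0.94359986  0.12640473 -0.48376913]
```

View pics/c3.png

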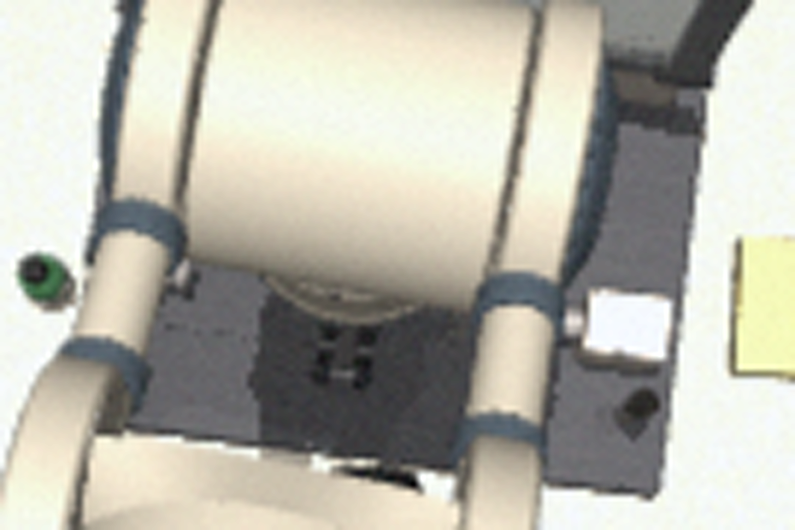

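The arm hides the rod in the top view. Only the headstock block at about (630,325) in the crop and the bottle are visible. I'll lower part-way and use the side camera.

{"api": "arm_command", "payload": {
  "grip": [-1, -1, -1, -1, -1, -1, -1, -1],
  "delta_pos": [
    [0, 0, -15],
    [0, 0, -35],
    [0, 0, -55],
    [0, 0, -75],
    [0, 0, -90],
    [0, 0, -102],
    [0, 0, -102],
    [0, 0, -102]
  ],
  "spin": [0, 0, 0, 0, 0, 0, 0, 0]
}}

```text
time_s: 5.8
tool_pos: [0.5388, -0.0504, 0.0627]
tool_rot: [[0.15, 0.989, -0.0], [0.989, -0.15, 0.0], [0.0, -0.0, -1.0]]
contact_force: [-0.1, -0.3, -1.2]
finger_gap: 0.143
grip_force: 39.3
```

Run:
```python
from h import *
s=bot.read_state();print(s['time_s'],s['tool_pos'])
d=snap('side','side3')
cv2.imwrite('pics/c4.png',cv2.convertScaleAbs(cv2.resize(d['frame'][170:264,295:400,::-1],(670,600),interpolation=cv2.INTER_CUBIC),alpha=1.6))
```

```text
5.8 [ 0.53880085 -0.05039352  0.06271505]
```

View pics/c4.png

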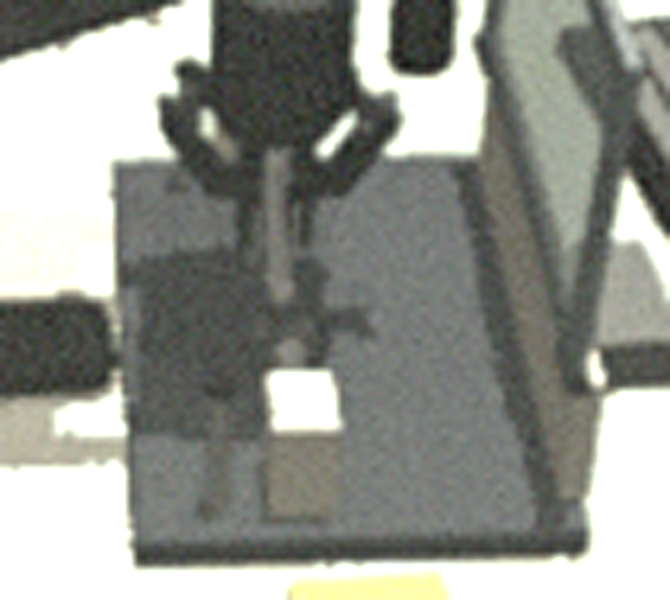

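The rod's near end is at crop (283,290), which is image (339.4,215.5). The head cup is at crop (291,350), image (340.6,224.9). I'll compute the lateral offset.

Run:
```python
from h import *
d=load('side');fx=np.array([.989,-.148]);fy=np.array([.148,.989]);S=np.array([.5375,-.0625])
for n,u,v,z in[('rod end',339.4,215.5,.0795),('cup top',340.6,223.8,.062),('head blk top L',295+266/6.38,170+370/6.38,.08),('rod far',295+275/6.38,170+150/6.38,.0865)]:
    p=px(d,u,v,z)[:2];print(n,p,(p-S)@fx,(p-S)@fy)
W=world(d)
for v in range(213,236,2):print(v,[tuple((W[v,u]*1000).astype(int).tolist()) for u in range(336,348,2)])
```

```text
rod end [ 0.53275537 -0.10517662] 0.0016237053452657756 -0.04290937985925007
cup top [ 0.53223794 -0.12743832] 0.0044066971135066375 -0.0650027798415742
head blk top L [ 0.5091179  -0.16700077] -0.012603782141337784 -0.10755181172868197
rod far [0.55511743 0.00953751] 0.006762082320732053 0.0738524790566582
213 [(542, -23, 26), (529, -97, 84), (535, -101, 87), (565, -20, 20), (571, -23, 22), (579, -22, 20)]
215 [(541, -25, 18), (526, -111, 87), (533, -110, 85), (561, -33, 22), (566, -40, 27), (575, -35, 22)]
217 [(538, -39, 20), (526, -109, 77), (533, -109, 76), (559, -43, 21), (565, -48, 24), (573, -45, 21)]
219 [(536, -49, 20), (543, -48, 18), (550, -48, 17), (556, -55, 21), (562, -58, 23), (569, -58, 22)]
221 [(521, -108, 60), (530, -100, 52), (547, -64, 21), (542, -107, 56), (548, -107, 55), (567, -67, 21)]
223 [(530, -73, 22), (528, -106, 48), (531, -122, 61), (543, -104, 44), (557, -78, 22), (564, -81, 23)]
225 [(525, -94, 30), (523, -127, 58), (529, -131, 60), (535, -133, 61), (554, -90, 24), (562, -87, 20)]
227 [(524, -100, 27), (529, -107, 32), (525, -146, 64), (532, -144, 62), (553, -96, 20), (559, -100, 22)]
229 [(524, -101, 19), (511, -175, 82), (519, -170, 77), (523, -178, 82), (529, -179, 83), (537, -174, 77)]
231 [(521, -112, 20), (509, -183, 81), (515, -184, 81), (521, -185, 81), (526, -192, 85), (534, -186, 79)]
233 [(518, -124, 22), (507, -193, 81), (513, -195, 82), (519, -195, 81), (525, -197, 82), (532, -193, 78)]
235 [(516, -132, 20), (504, -203, 82), (510, -204, 82), (517, -204, 81), (524, -202, 78), (529, -207, 82)]
```

{"api": "arm_command", "payload": {
  "grip": [-1, -1, -1, -1, -1, -1, -1, -1],
  "delta_pos": [
    [1.5, 0, 0],
    [1.5, 0, -5],
    [1.5, 0, -10],
    [1.5, 0, -15],
    [1.5, 0, -19],
    [1.5, 0, -22],
    [1.5, 0, -24],
    [1.5, 0, -24]
  ],
  "spin": [0, 0, 0, 0, 0, 0, 0, 0]
}}

```text
time_s: 6.65
tool_pos: [0.5412, -0.0509, 0.0385]
tool_rot: [[0.15, 0.989, 0.002], [0.989, -0.15, -0.0], [-0.0, 0.002, -1.0]]
contact_force: [4.3, -0.4, 0.2]
finger_gap: 0.149
grip_force: 39.4
```

{"api": "arm_command", "payload": {
  "grip": [-0.6, -0.5, -0.4, -0.3, -0.2, -0.2, -0.2, -0.2],
  "delta_pos": [
    [2, 0, -0.5],
    [2, 0, -0.5],
    [2, 0, -0.5],
    [2, 0, -0.5],
    [2, 0, -0.5],
    [2, 0, 0],
    [2, 0, 0],
    [2, 0, 0]
  ],
  "spin": [0, 0, 0, 0, 0, 0, 0, 0]
}}

```text
time_s: 7.45
tool_pos: [0.5422, -0.0507, 0.0384]
tool_rot: [[0.15, 0.989, -0.0], [0.989, -0.15, -0.0], [-0.0, -0.0, -1.0]]
contact_force: [-0.0, 0.1, -0.3]
finger_gap: 0.401
grip_force: 0.0
```

{"api": "arm_command", "payload": {
  "grip": [-0.2, -0.2, -0.2, -0.2, -0.2, -0.2, -0.2, -0.2],
  "delta_pos": [
    [0, 0, 10],
    [0, 0, 30],
    [0, 0, 55],
    [0, 0, 80],
    [4, 30, 95],
    [9, 65, 95],
    [14, 95, 95],
    [18, 127, 95]
  ],
  "spin": [0, 0, 0, 0, 0, 0, 0, 0]
}}

```text
time_s: 8.25
tool_pos: [0.5605, 0.0774, 0.1344]
tool_rot: [[0.15, 0.989, 0.001], [0.989, -0.15, -0.0], [0.0, 0.001, -1.0]]
contact_force: [0.2, 0.0, -0.6]
finger_gap: 0.402
grip_force: 0.0
```

Run:
```python
from h import *
s=bot.read_state();print(s['time_s'],s['tool_pos'],s['contact_force'])
d=snap('side','side4');e=snap('top','top4')
a=cv2.resize(d['frame'][170:264,295:400,::-1],(447,400),interpolation=cv2.INTER_CUBIC)
b=cv2.resize(e['frame'][140:220,255:325,::-1],(350,400),interpolation=cv2.INTER_CUBIC)
cv2.imwrite('pics/c5.png',cv2.convertScaleAbs(np.hstack([a,b]),alpha=1.6))
```

```text
8.25 [0.56049236 0.07742759 0.13441741] [ 0.20556528  0.04964736 -0.56252717]
```

View pics/c5.png

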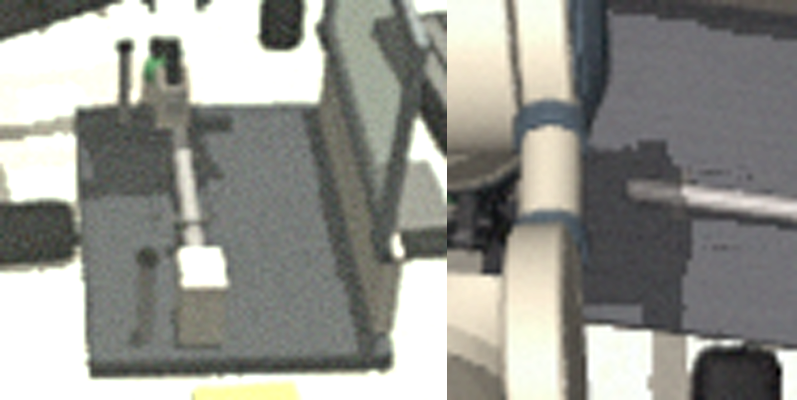

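Left panel: the rod lies in both V rests along the fixture line, from about (180,150) to (195,240), reaching the headstock side. Right panel: the rod's far end is at about (630,188). Next I check the projected TCP against the fin.

Run:
```python
from h import *
d=load('side');K=d['camera_matrix']
for p in[(.5605,.0774,.1344),(.560,.077,.097),(.5375,-.0625,.055)]:
    c=np.array(d['rotation']).T@(np.array(p)-d['position']);q=K@c/c[2];print(p,q[:2],'crop',(q[:2]-[295,170])*4.257)
W=world(d)
for v in range(176,196,2):print(v,[tuple((W[v,u]*1000).astype(int).tolist()) for u in range(326,344,2)])
```

```text
(0.5605, 0.0774, 0.1344) [335.74362071 171.80879533] crop [173.44559338   7.70004173]
(0.56, 0.077, 0.097) [335.27496624 180.57022769] crop [171.45053127  44.99745927]
(0.5375, -0.0625, 0.055) [337.5728804  213.40591052] crop [181.23275188 184.77896108]
176 [(566, 261, 0), (573, 255, 2), (581, 252, 3), (591, 258, -1), (598, 254, 0), (605, 248, 3), (615, 252, 0), (622, 248, 1), (631, 246, 1)]
178 [(562, 244, 1), (570, 242, 1), (578, 239, 2), (559, 125, 76), (594, 236, 2), (602, 234, 2), (611, 234, 1), (620, 238, -1), (626, 230, 2)]
180 [(525, 76, 103), (566, 224, 3), (551, 126, 68), (556, 114, 75), (556, 81, 96), (562, 76, 99), (608, 221, 0), (616, 223, -1), (625, 221, -1)]
182 [(557, 217, 0), (564, 213, 1), (550, 119, 64), (556, 113, 67), (553, 70, 95), (560, 68, 96), (604, 205, 1), (612, 206, 0), (622, 210, -3)]
184 [(552, 196, 4), (561, 197, 2), (550, 120, 54), (557, 114, 57), (553, 68, 88), (559, 61, 92), (600, 191, 1), (608, 188, 2), (617, 189, 1)]
186 [(550, 187, 0), (558, 184, 1), (550, 118, 46), (551, 87, 67), (552, 62, 83), (561, 67, 79), (573, 86, 65), (606, 178, 0), (614, 177, 0)]
188 [(548, 176, -1), (543, 120, 37), (549, 113, 40), (547, 73, 67), (553, 66, 72), (560, 64, 72), (569, 67, 69), (603, 167, -1), (609, 159, 2)]
190 [(544, 155, 3), (544, 121, 26), (548, 108, 34), (545, 62, 66), (552, 59, 68), (560, 62, 65), (567, 58, 66), (599, 149, 1), (607, 148, 0)]
192 [(541, 143, 2), (543, 118, 19), (551, 118, 18), (545, 62, 57), (551, 55, 61), (558, 51, 63), (566, 56, 59), (595, 134, 2), (604, 136, 0)]
194 [(532, 102, 22), (538, 93, 28), (547, 102, 20), (546, 64, 47), (549, 47, 58), (557, 47, 57), (563, 44, 59), (583, 87, 27), (592, 93, 21)]
```

{"api": "arm_command", "payload": {
  "grip": [-0.2, -0.2, -0.2, -0.2, -0.2, -0.2, -0.2, -0.2],
  "delta_pos": [
    [0, 0, -15],
    [0, 0, -30],
    [0, 0, -45],
    [0, 0, -55],
    [0, 0, -60],
    [0, 0, -60],
    [0, 0, -60],
    [0, 0, -60]
  ],
  "spin": [0, 0, 0, 0, 0, 0, 0, 0],
  "force": 25
}}

```text
time_s: 9.15
tool_pos: [0.5606, 0.0762, 0.074]
tool_rot: [[0.15, 0.989, 0.001], [0.989, -0.15, 0.0], [0.0, 0.001, -1.0]]
contact_force: [-0.2, 0.7, -0.4]
finger_gap: 0.402
grip_force: 0.0
```

{"api": "arm_command", "payload": {
  "grip": [-0.4, -0.6, -0.8, -1, -1, -1, -1, -1],
  "delta_pos": [
    [0, 0, 0],
    [0, 0, 0],
    [0, 0, 0],
    [0, 0, 0],
    [0, 0, 0],
    [0, 0, 0],
    [0, 0, 0],
    [0, 0, 0]
  ],
  "spin": [0, 0, 0, 0, 0, 0, 0, 0]
}}

```text
time_s: 9.95
tool_pos: [0.5604, 0.0763, 0.0737]
tool_rot: [[0.15, 0.989, 0.0], [0.989, -0.15, -0.0], [0.0, 0.0, -1.0]]
contact_force: [-2.1, 0.1, 5.8]
finger_gap: 0.157
grip_force: 25.8
```

{"api": "arm_command", "payload": {
  "grip": [-1, -1, -1, -1, -1, -1, -1, -1],
  "delta_pos": [
    [-0.5, -3, 0],
    [-1, -7, 0],
    [-1.7, -11, 0],
    [-2.3, -15, 0],
    [-2.9, -19, 0],
    [-3.5, -23, 0],
    [-4, -27, 0],
    [-4.5, -30, 0]
  ],
  "spin": [0, 0, 0, 0, 0, 0, 0, 0]
}}

```text
time_s: 10.75
tool_pos: [0.556, 0.0463, 0.0737]
tool_rot: [[0.15, 0.989, 0.001], [0.989, -0.15, 0.0], [0.0, 0.001, -1.0]]
contact_force: [-0.3, 3.4, 6.0]
finger_gap: 0.157
grip_force: 25.8
```

{"api": "arm_command", "payload": {
  "grip": [-1, -1, -1, -1, -1, -1, -1, -1],
  "delta_pos": [
    [-0.2, -1, 0],
    [-0.4, -2, 0],
    [-0.5, -3, 0],
    [-0.6, -4, 0],
    [-0.7, -5, 0],
    [-0.9, -6, 0],
    [-1, -7, 0],
    [-1, -7, 0]
  ],
  "spin": [0, 0, 0, 0, 0, 0, 0, 0]
}}

```text
time_s: 11.55
tool_pos: [0.5549, 0.0394, 0.0737]
tool_rot: [[0.15, 0.989, 0.0], [0.989, -0.15, 0.0], [0.0, 0.0, -1.0]]
contact_force: [-0.8, 1.5, 7.0]
finger_gap: 0.162
grip_force: 25.9
```

{"api": "arm_command", "payload": {
  "grip": [-1, -1, -1, -1, -1, -1, -1, -1],
  "delta_pos": [
    [-0.1, -0.6, 0],
    [-0.2, -1.2, 0],
    [-0.3, -1.8, 0],
    [-0.4, -2.4, 0],
    [-0.4, -3, 0],
    [-0.5, -3.4, 0],
    [-0.6, -3.8, 0],
    [-0.6, -4.2, 0]
  ],
  "spin": [0, 0, 0, 0, 0, 0, 0, 0]
}}

```text
time_s: 12.35
tool_pos: [0.5543, 0.0353, 0.0737]
tool_rot: [[0.15, 0.989, 0.001], [0.989, -0.15, 0.0], [0.0, 0.0, -1.0]]
contact_force: [-1.1, 3.8, 6.9]
finger_gap: 0.156
grip_force: 26.0
```

{"api": "arm_command", "payload": {
  "grip": [-1, -1, -1, -1, -1, -1, -1, -1],
  "delta_pos": [
    [0, -0.3, 0],
    [-0.1, -0.6, 0],
    [-0.1, -0.9, 0],
    [-0.2, -1.2, 0],
    [-0.2, -1.4, 0],
    [-0.2, -1.6, 0],
    [-0.3, -1.8, 0],
    [-0.3, -2, 0]
  ],
  "spin": [0, 0, 0, 0, 0, 0, 0, 0]
}}

```text
time_s: 13.15
tool_pos: [0.554, 0.0335, 0.0737]
tool_rot: [[0.15, 0.989, 0.001], [0.989, -0.15, 0.001], [0.001, 0.0, -1.0]]
contact_force: [0.5, 5.6, 6.3]
finger_gap: 0.16
grip_force: 25.9
```

{"api": "arm_command", "payload": {
  "grip": [-1, -1, -1, -1, -1, -1, -1, -1],
  "delta_pos": [
    [0, -0.3, 0],
    [-0.1, -0.6, 0],
    [-0.1, -0.9, 0],
    [-0.2, -1.2, 0],
    [-0.2, -1.4, 0],
    [-0.2, -1.6, 0],
    [-0.3, -1.8, 0],
    [-0.3, -2, 0]
  ],
  "spin": [0, 0, 0, 0, 0, 0, 0, 0]
}}

```text
time_s: 13.95
tool_pos: [0.5539, 0.0325, 0.0737]
tool_rot: [[0.15, 0.989, 0.001], [0.989, -0.15, 0.002], [0.002, 0.001, -1.0]]
contact_force: [0.4, 17.4, 5.5]
finger_gap: 0.157
grip_force: 25.8
```

{"api": "arm_command", "payload": {
  "grip": [-0.7, -0.5, -0.3, -0.2, -0.2, -0.2, -0.2, -0.2],
  "delta_pos": [
    [0.1, 1, 0],
    [0.1, 1, 0],
    [0.1, 1, 0],
    [0.1, 1, 0],
    [0.1, 1, 10],
    [0.1, 1, 30],
    [0.1, 1, 60],
    [0.1, 1, 100]
  ],
  "spin": [0, 0, 0, 0, 0, 0, 0, 0]
}}

```text
time_s: 14.75
tool_pos: [0.5527, 0.032, 0.1741]
tool_rot: [[0.15, 0.989, -0.002], [0.989, -0.15, 0.0], [-0.0, -0.002, -1.0]]
contact_force: [1.2, -0.5, -0.1]
finger_gap: 0.402
grip_force: 0.0
```

{"api": "arm_command", "payload": {
  "grip": [-0.2, -0.2, -0.2, -0.2, -0.2, -0.2, -0.2, -0.2],
  "delta_pos": [
    [0, 0, 45],
    [-20, 0, 90],
    [-50, -10, 135],
    [-80, -20, 180],
    [-100, -20, 225],
    [-100, -20, 225],
    [-100, -20, 225],
    [-100, -20, 225]
  ],
  "spin": [0, 0, 0, 0, 0, 0, 0, 0]
}}

```text
time_s: 15.55
tool_pos: [0.4535, 0.0121, 0.3977]
tool_rot: [[0.15, 0.989, -0.001], [0.989, -0.15, 0.0], [-0.0, -0.001, -1.0]]
contact_force: [0.0, 0.4, 0.7]
finger_gap: 0.397
grip_force: 0.0
```

Run:
```python
from h import *
s=bot.read_state();print(s['time_s'],s['tool_pos'],s['finger_gap'])
d=snap('side','side5');P=world(load('top')).reshape(-1,3)
import os
cv2.imwrite('pics/c6.png',cv2.convertScaleAbs(cv2.resize(d['frame'][110:264,290:420,::-1],(500,592),interpolation=cv2.INTER_CUBIC),alpha=1.6))
im=cv2.imread('pics/top0.png')
# side: points of the bar / cover top
Q=world(d).reshape(-1,3);S=np.array([.5375,-.0625,0]);fx=np.array([.989,-.148,0]);fy=np.array([.148,.989,0])
X=(Q-S)@fx-.03;Y=(Q-S)@fy
for lo in np.arange(.1,.36,.02):
    m=(Q[:,2]>lo)&(Q[:,2]<lo+.02)&(abs(Y)<.16)&(X>.03)&(X<.2);
    if m.any():print(round(lo,2),m.sum(),np.percentile(X[m],[5,50,95]).round(3),np.percentile(Y[m],[2,98]).round(3))
```

```text
15.55 [0.45353074 0.01211381 0.39765414] 0.39742978576764787
0.1 107 [0.097 0.1   0.109] [-0.154  0.153]
0.12 152 [0.1   0.102 0.104] [-0.148  0.143]
0.14 128 [0.101 0.103 0.105] [-0.148  0.136]
0.16 130 [0.102 0.104 0.107] [-0.148  0.144]
0.18 140 [0.103 0.105 0.107] [-0.149  0.146]
0.2 143 [0.104 0.106 0.108] [-0.151  0.137]
0.22 141 [0.105 0.107 0.108] [-0.149  0.139]
0.24 149 [0.106 0.108 0.11 ] [-0.148  0.14 ]
0.26 130 [0.106 0.107 0.112] [-0.149  0.149]
0.28 174 [0.106 0.11  0.115] [-0.147  0.141]
0.3 37 [0.107 0.11  0.116] [-0.063  0.056]
0.32 88 [0.107 0.111 0.117] [-0.06   0.054]
```

View pics/c6.png

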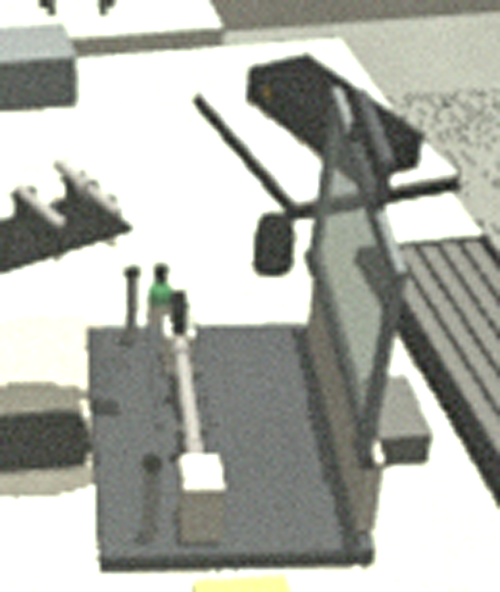

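The rod sits between both cups, from crop (180,340) to (195,450), with the tailstock up against it. The cover is upright and leans slightly back, and its bar is at fixture X≈0.111, z≈0.325. I'll go to it.

{"api": "arm_command", "payload": {
  "grip": [-0.2, -0.2, -0.2, -0.2, -0.2, -0.2, -0.2, -0.2],
  "delta_pos": [
    [35, -15, 0],
    [75, -32, 0],
    [115, -49, 0],
    [155, -66, 0],
    [190, -80, 0],
    [215, -91, 0],
    [223.5, -95, 0],
    [223.5, -95, 0]
  ],
  "spin": [0, 0, 0, 0, 0, 0, 0, 0]
}}

```text
time_s: 16.4
tool_pos: [0.6778, -0.0832, 0.3957]
tool_rot: [[0.151, 0.989, -0.003], [0.989, -0.151, 0.001], [0.0, -0.003, -1.0]]
contact_force: [-0.6, -0.2, -0.4]
finger_gap: 0.4
grip_force: 0.0
```

{"api": "arm_command", "payload": {
  "grip": [-0.2, -0.2, -0.2, -0.2, -0.2, -0.2, -0.2, -0.2],
  "delta_pos": [
    [0, 0, -10],
    [0, 0, -30],
    [0, 0, -50],
    [0, 0, -70],
    [0, 0, -82],
    [0, 0, -90],
    [0, 0, -90],
    [0, 0, -90]
  ],
  "spin": [0, 0, 0, 0, 0, 0, 0, 0],
  "force": 30
}}

```text
time_s: 17.2
tool_pos: [0.6773, -0.0829, 0.3092]
tool_rot: [[0.15, 0.989, 0.001], [0.989, -0.15, -0.0], [-0.0, 0.001, -1.0]]
contact_force: [-0.1, 0.3, 0.3]
finger_gap: 0.402
grip_force: 0.0
```

{"api": "arm_command", "payload": {
  "grip": [-0.4, -0.6, -0.8, -1, -1, -1, -1, -1],
  "delta_pos": [
    [0, 0, 0],
    [0, 0, 0],
    [0, 0, 0],
    [0, 0, 0],
    [0, 0, 0],
    [0, 0, 0],
    [0, 0, 0],
    [0, 0, 0]
  ],
  "spin": [0, 0, 0, 0, 0, 0, 0, 0]
}}

```text
time_s: 18.0
tool_pos: [0.6774, -0.083, 0.309]
tool_rot: [[0.15, 0.989, 0.001], [0.989, -0.15, -0.0], [-0.0, 0.001, -1.0]]
contact_force: [-0.3, 0.7, 5.9]
finger_gap: 0.129
grip_force: 29.4
```

Run:
```python
import numpy as np
k=[1.614,1.33,1.05,.77,.5,.28,.12,.0]
for a,b in zip(k,k[1:]):
    t=np.linspace(a,b,9)[1:];X=-.22*(np.cos(t)-np.cos(a))*1e3;Z=.22*(np.sin(t)-np.sin(a))*1e3
    print(a,b,[[round(float(x*.989),1),round(float(-x*.148),1),round(float(z),1)] for x,z in zip(X,Z)])
```

```text
1.614 1.33 [[-7.7, 1.2, 0.2], [-15.4, 2.3, 0.1], [-23.2, 3.5, -0.2], [-30.9, 4.6, -0.9], [-38.5, 5.8, -1.8], [-46.2, 6.9, -3.0], [-53.8, 8.0, -4.4], [-61.3, 9.2, -6.1]]
1.33 1.05 [[-7.4, 1.1, -2.0], [-14.7, 2.2, -4.2], [-21.9, 3.3, -6.7], [-29.0, 4.3, -9.4], [-36.0, 5.4, -12.4], [-42.9, 6.4, -15.6], [-49.7, 7.4, -19.1], [-56.4, 8.4, -22.8]]
1.05 0.77 [[-6.5, 1.0, -3.9], [-12.9, 1.9, -8.1], [-19.2, 2.9, -12.5], [-25.3, 3.8, -17.1], [-31.2, 4.7, -22.0], [-37.0, 5.5, -27.0], [-42.5, 6.4, -32.3], [-47.9, 7.2, -37.7]]
0.77 0.5 [[-5.0, 0.8, -5.4], [-9.9, 1.5, -11.0], [-14.5, 2.2, -16.7], [-19.0, 2.8, -22.7], [-23.2, 3.5, -28.7], [-27.3, 4.1, -34.9], [-31.1, 4.7, -41.2], [-34.7, 5.2, -47.7]]
0.5 0.28 [[-2.8, 0.4, -5.3], [-5.4, 0.8, -10.8], [-7.9, 1.2, -16.3], [-10.3, 1.5, -21.8], [-12.5, 1.9, -27.5], [-14.5, 2.2, -33.1], [-16.4, 2.5, -38.9], [-18.2, 2.7, -44.7]]
0.28 0.12 [[-1.2, 0.2, -4.2], [-2.2, 0.3, -8.5], [-3.2, 0.5, -12.8], [-4.1, 0.6, -17.1], [-5.0, 0.7, -21.4], [-5.7, 0.9, -25.7], [-6.3, 0.9, -30.1], [-6.9, 1.0, -34.5]]
0.12 0.0 [[-0.4, 0.1, -3.3], [-0.7, 0.1, -6.6], [-1.0, 0.1, -9.9], [-1.2, 0.2, -13.1], [-1.3, 0.2, -16.4], [-1.5, 0.2, -19.7], [-1.5, 0.2, -23.0], [-1.6, 0.2, -26.3]]
```

{"api": "arm_command", "payload": {
  "grip": [-1, -1, -1, -1, -1, -1, -1, -1],
  "delta_pos": [
    [-7.7, 1.2, 0.2],
    [-15.4, 2.3, 0.1],
    [-23.2, 3.5, -0.2],
    [-30.9, 4.6, -0.9],
    [-38.5, 5.8, -1.8],
    [-46.2, 6.9, -3.0],
    [-53.8, 8.0, -4.4],
    [-61.3, 9.2, -6.1]
  ],
  "spin": [0, 0, 0, 0, 0, 0, 0, 0]
}}

```text
time_s: 18.8
tool_pos: [0.6151, -0.0737, 0.302]
tool_rot: [[0.15, 0.989, -0.0], [0.989, -0.15, -0.0], [-0.0, -0.0, -1.0]]
contact_force: [0.9, -1.6, 0.6]
finger_gap: 0.123
grip_force: 30.6
```

{"api": "arm_command", "payload": {
  "grip": [-1, -1, -1, -1, -1, -1, -1, -1],
  "delta_pos": [
    [-7.4, 1.1, -2.0],
    [-14.7, 2.2, -4.2],
    [-21.9, 3.3, -6.7],
    [-29.0, 4.3, -9.4],
    [-36.0, 5.4, -12.4],
    [-42.9, 6.4, -15.6],
    [-49.7, 7.4, -19.1],
    [-56.4, 8.4, -22.8]
  ],
  "spin": [0, 0, 0, 0, 0, 0, 0, 0]
}}

```text
time_s: 19.6
tool_pos: [0.5588, -0.0652, 0.2792]
tool_rot: [[0.15, 0.989, -0.0], [0.989, -0.15, 0.0], [0.0, -0.0, -1.0]]
contact_force: [0.2, -1.6, 0.2]
finger_gap: 0.126
grip_force: 30.2
```

Forces are small, so the arc fits well. I'll continue.

{"api": "arm_command", "payload": {
  "grip": [-1, -1, -1, -1, -1, -1, -1, -1],
  "delta_pos": [
    [-6.5, 1.0, -3.9],
    [-12.9, 1.9, -8.1],
    [-19.2, 2.9, -12.5],
    [-25.3, 3.8, -17.1],
    [-31.2, 4.7, -22.0],
    [-37.0, 5.5, -27.0],
    [-42.5, 6.4, -32.3],
    [-47.9, 7.2, -37.7]
  ],
  "spin": [0, 0, 0, 0, 0, 0, 0, 0]
}}

```text
time_s: 20.4
tool_pos: [0.5111, -0.058, 0.2413]
tool_rot: [[0.15, 0.989, -0.0], [0.989, -0.15, 0.0], [0.0, -0.0, -1.0]]
contact_force: [-2.7, -0.2, 2.0]
finger_gap: 0.129
grip_force: 30.3
```

{"api": "arm_command", "payload": {
  "grip": [-1, -1, -1, -1, -1, -1, -1, -1],
  "delta_pos": [
    [-5.0, 0.8, -5.4],
    [-9.9, 1.5, -11.0],
    [-14.5, 2.2, -16.7],
    [-19.0, 2.8, -22.7],
    [-23.2, 3.5, -28.7],
    [-27.3, 4.1, -34.9],
    [-31.1, 4.7, -41.2],
    [-34.7, 5.2, -47.7]
  ],
  "spin": [0, 0, 0, 0, 0, 0, 0, 0]
}}

```text
time_s: 21.2
tool_pos: [0.4767, -0.0529, 0.1936]
tool_rot: [[0.15, 0.989, 0.0], [0.989, -0.15, -0.0], [0.0, 0.0, -1.0]]
contact_force: [1.9, -0.8, -0.0]
finger_gap: 0.129
grip_force: 30.0
```

{"api": "arm_command", "payload": {
  "grip": [-1, -1, -1, -1, -1, -1, -1, -1],
  "delta_pos": [
    [-2.8, 0.4, -5.3],
    [-5.4, 0.8, -10.8],
    [-7.9, 1.2, -16.3],
    [-10.3, 1.5, -21.8],
    [-12.5, 1.9, -27.5],
    [-14.5, 2.2, -33.1],
    [-16.4, 2.5, -38.9],
    [-18.2, 2.7, -44.7]
  ],
  "spin": [0, 0, 0, 0, 0, 0, 0, 0]
}}

```text
time_s: 22.0
tool_pos: [0.4586, -0.0502, 0.1489]
tool_rot: [[0.15, 0.989, 0.0], [0.989, -0.15, 0.0], [0.0, 0.0, -1.0]]
contact_force: [0.9, -0.3, -1.5]
finger_gap: 0.122
grip_force: 29.4
```

{"api": "arm_command", "payload": {
  "grip": [-1, -1, -1, -1, -1, -1, -1, -1],
  "delta_pos": [
    [-1.2, 0.2, -4.2],
    [-2.2, 0.3, -8.5],
    [-3.2, 0.5, -12.8],
    [-4.1, 0.6, -17.1],
    [-5.0, 0.7, -21.4],
    [-5.7, 0.9, -25.7],
    [-6.3, 0.9, -30.1],
    [-6.9, 1.0, -34.5]
  ],
  "spin": [0, 0, 0, 0, 0, 0, 0, 0]
}}

```text
time_s: 22.8
tool_pos: [0.452, -0.0492, 0.1146]
tool_rot: [[0.15, 0.989, 0.001], [0.989, -0.15, -0.0], [0.0, 0.001, -1.0]]
contact_force: [4.7, 1.2, -0.4]
finger_gap: 0.123
grip_force: 29.3
```

{"api": "arm_command", "payload": {
  "grip": [-1, -1, -1, -1, -1, -1, -1, -1],
  "delta_pos": [
    [-0.4, 0.1, -3.3],
    [-0.7, 0.1, -6.6],
    [-1.0, 0.1, -9.9],
    [-1.2, 0.2, -13.1],
    [-1.3, 0.2, -16.4],
    [-1.4, 0.2, -19],
    [-1.5, 0.2, -21.5],
    [-1.5, 0.2, -23.5]
  ],
  "spin": [0, 0, 0, 0, 0, 0, 0, 0]
}}

```text
time_s: 23.6
tool_pos: [0.4508, -0.0491, 0.0915]
tool_rot: [[0.15, 0.989, 0.001], [0.989, -0.15, -0.0], [-0.0, 0.001, -1.0]]
contact_force: [-3.9, 3.6, 33.7]
finger_gap: 0.122
grip_force: 32.5
```

Run:
```python
from h import *
d=snap('side','side6')
Q=world(d).reshape(-1,3);S=np.array([.539,-.0625,0]);fx=np.array([.989,-.148,0]);fy=np.array([.148,.989,0])
X=(Q-S)@fx-.03;Y=(Q-S)@fy
m=(abs(Y)<.155)&(X>-.085)&(X<.105)&(Q[:,2]>.095)&(Q[:,2]<.125)
print(m.sum(),np.polyfit(X[m],Q[m,2],1))
for a in np.arange(-.08,.1,.02):
    k=m&(abs(X-a)<.01);print(round(a,2),k.sum(),np.median(Q[k,2]) if k.any() else '')
cv2.imwrite('pics/c7.png',cv2.convertScaleAbs(cv2.resize(d['frame'][150:264,280:410,::-1],(660,579),interpolation=cv2.INTER_CUBIC),alpha=1.6))
```

```text
2875 [0.00038803 0.10833938]
-0.08 118 0.10929595713069806
-0.06 263 0.10914129024901587
-0.04 322 0.10818962551860045
-0.02 325 0.10811249082752794
0.0 329 0.10801935101021654
0.02 326 0.10829192954257583
0.04 324 0.10799407417962598
0.06 326 0.10802795222217909
0.08 333 0.1090356860220566
```

View pics/c7.png

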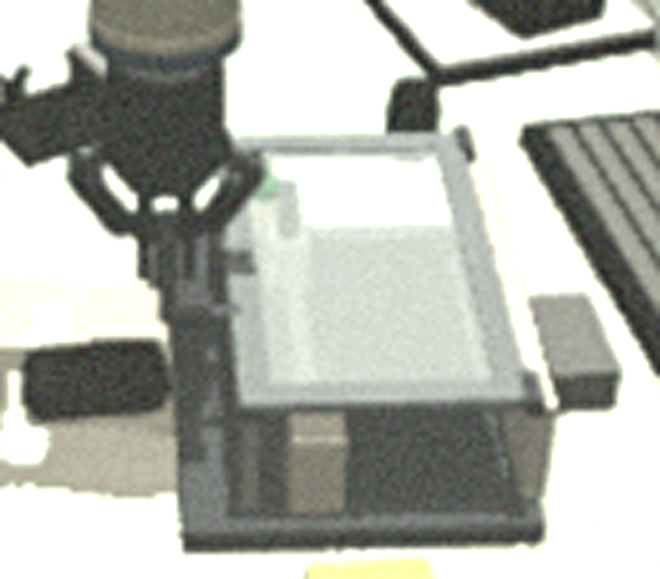

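The cover lies flat: depth gives z≈0.108 all over with zero slope, and the frame spans crop (240–540, 140–400). I'll release and withdraw.

{"api": "arm_command", "payload": {
  "grip": [-0.8, -0.6, -0.4, -0.4, -0.4, -0.4, -0.4, -0.4],
  "delta_pos": [
    [0, 0, 1],
    [0, 0, 1],
    [0, 0, 1],
    [0, 0, 1],
    [0, 0, 1],
    [0, 0, 10],
    [0, 0, 20],
    [0, 0, 40]
  ],
  "spin": [0, 0, 0, 0, 0, 0, 0, 0]
}}

```text
time_s: 24.45
tool_pos: [0.4497, -0.0489, 0.1319]
tool_rot: [[0.15, 0.989, -0.001], [0.989, -0.15, 0.0], [0.0, -0.001, -1.0]]
contact_force: [0.7, -0.3, 0.6]
finger_gap: 0.295
grip_force: 0.0
```

{"api": "arm_command", "payload": {
  "grip": [-0.4, -0.4, -0.4, -0.4, -0.4, -0.4, -0.4, -0.4],
  "delta_pos": [
    [0, 0, 30],
    [0, 0, 60],
    [0, 0, 90],
    [0, 0, 110],
    [0, 0, 110],
    [0, 0, 110],
    [0, 0, 110],
    [0, 0, 110]
  ],
  "spin": [0, 0, 0, 0, 0, 0, 0, 0]
}}

```text
time_s: 25.25
tool_pos: [0.4497, -0.0489, 0.2407]
tool_rot: [[0.15, 0.989, -0.002], [0.989, -0.15, 0.0], [0.0, -0.002, -1.0]]
contact_force: [-0.2, -0.4, -0.2]
finger_gap: 0.304
grip_force: 0.0
```

Run:
```python
from h import *
d=snap('side','side8')
Q=world(d).reshape(-1,3);S=np.array([.539,-.0625,0]);fx=np.array([.989,-.148,0]);fy=np.array([.148,.989,0])
X=(Q-S)@fx-.03;Y=(Q-S)@fy
m=(abs(Y)<.155)&(X>-.085)&(X<.105)&(Q[:,2]>.095)&(Q[:,2]<.125)
print(m.sum(),np.polyfit(X[m],Q[m,2],1))
cv2.imwrite('pics/c8.png',cv2.convertScaleAbs(cv2.resize(d['frame'][150:264,280:410,::-1],(660,579),interpolation=cv2.INTER_CUBIC),alpha=1.6))
```

```text
2980 [-0.00058756  0.10851592]
```

View pics/c8.png

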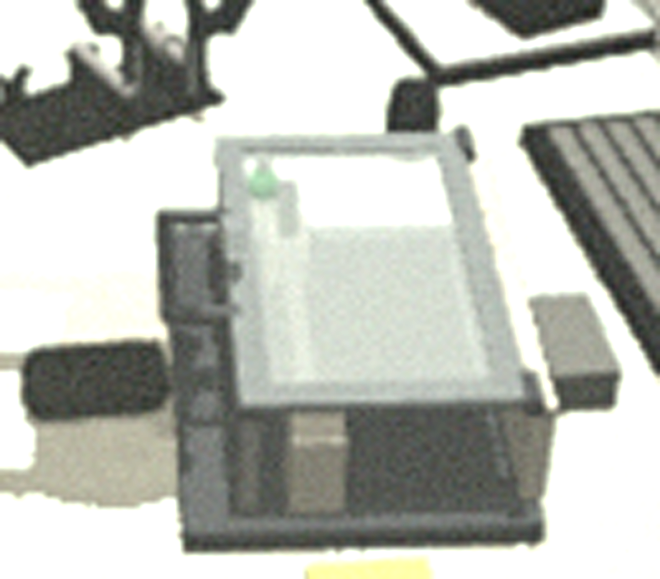

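The cover lies flat, crop (220–540, 140–400), and the gripper is clear above. The rod shows through the pane at about (300,340). Handing in.

```bash
python3 -c "
from bench import bot
print(bot.job_done())"
```

```text
the job is handed in; nothing more can be done
None
```

I handed the job in at about 25 s: the long rod is clamped between both cups, the cover is down flat on its stops and the gripper is clear; the hand-in returned no verdict.

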